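# Prise open the stuck vent of a leaded window with a putty knife

## Task

The small opening vent at the near end of the leaded window has lost its fastener and is stiff. Take the putty knife, work its blade under the vent's free edge and gently lever the vent up with it, then ease the vent over until it stands upright or leans back beyond upright. Finally lay the knife down (do not drop it) inside the aluminium tool tray, leaving the tape roll, pliers and jar where they are.

Things in the scene. Friction and masses are not known exactly. Their poses are not given: they have to be found in the camera images.
- window: Oak window frame lying flat, fixed: 400 mm along its x, 300 mm across, members 55 mm high; vent in its near end, fixed leaded light in its far end. Origin on the bench, 115 mm from the near edge, half-way across. x points from the vent's free edge to its hinge, z up. The near member (sill) spans x -115 to -70 mm. Battens 22 mm high lie along the far and left sides.
- vent_edge (a point): Middle of the vent's free edge, on its underside. Closed, the vent lies level and this edge stands over the oak sill, 35 mm in from the sill's outer edge; the joint is open there: a 6 mm gap between the sill's flat top (55 mm above the bench) and the sash's underside, all along the edge. Axes as the window's when closed; they turn with the vent.
- vent_hinge (a point): Middle of the vent's hinge axis, level with the sash's underside (61 mm above the bench); the axis runs along the window's y. The vent is leaded glass in a black iron sash: 140 mm from hinge to free edge, 200 mm wide, 8 mm thick, no handle; the rail along the free edge is 24 mm wide.
- vent (a joint): Opening angle of the vent in rad: 0 closed and level, 1.57 upright, stop at 1.83 (leaning back over the fixed light). The free edge rises and swings towards the window's +x. The hinge is stiff: the vent stays where it is left, and about 4 N at the free edge lifts it.
- knife_grip (a point): Putty knife lying flat, 185 mm long, about 130 g: dark wooden handle 105 mm long, 24 mm wide, 24 mm high, flat-sided; stiff steel blade 80 x 30 x 2.5 mm at half the handle's height. The point is the centre of mass, half-way up the handle (12 mm above its underside), 30 mm behind the blade's root. x points to the blade's tip, z up.
- knife_tip (a point): Middle of the knife's blade end (at half the blade's thickness), 110 mm ahead of knife_grip.
- knife_butt (a point): Middle of the end of the knife's handle, 75 mm behind knife_grip.
- tray_in (a point): Centre of the inner floor (3 mm above the bench) of the shallow aluminium tool tray, fixed on the bench: inside 270 mm along its x, 160 mm along its y, walls 3 mm thick with their rim 14 mm above the bench.
- tape_mid (a point): Roll of masking tape lying flat, 110 mm across, 48 mm high: its centre. Leave it.
- pliers_mid (a point): Pliers with red grips lying on the bench nearer the robot, 165 mm long, 16 mm high: the point is at their pivot. Leave them.
- nails: Glass jar with a steel lid, 70 mm across, 85 mm tall, standing; origin at the centre of its base. Leave it.

How it is judged:
On the way, in this order (a step that is already met when the one before it is completed fails the run):
1. the knife lifts the vent by its free edge: open more than 0.1 rad and resting on the knife (value of joint vent above 0.1 rad and contact force between knife and vent above 0.3 N), for 0.1 s.
2. the vent stands upright or beyond (over 1.45 rad) (value of joint vent above 1.45 rad), for 0.2 s.
At the end, for the whole second after the job is handed in: The vent stands open at 1.45 rad or more (upright or beyond), and the knife lies at rest flat inside the tray: both its ends within the tray's walls and less than 22 mm above the tray's floor (value of joint vent above 1.45 rad and x of knife_tip in the frame of tray_in between -0.137 and 0.137 m and y of knife_tip in the frame of tray_in between -0.082 and 0.082 m and x of knife_butt in the frame of tray_in between -0.137 and 0.137 m and y of knife_butt in the frame of tray_in between -0.082 and 0.082 m and z of each of knife_tip, knife_butt in the frame of tray_in below 0.022 m and linear speed of knife below 0.02 m/s); the robot touches nothing.
It fails at once if the vent is started with the fingers instead of the knife (fingers on it while it is 0.02 to 0.1 rad open) (contact force between the fingers and vent above 1 N and value of joint vent between 0.02 and 0.1 rad).
It fails at once if the vent is flung or slammed (faster than 3 rad/s) (velocity of joint vent above 3 rad/s or velocity of joint vent below -3 rad/s).
It fails at once if the knife is dropped (falls freely at more than 0.7 m/s) (contact force between the fingers and knife below 0.1 N and linear speed of knife above 0.7 m/s).
It fails at once if the tape roll, pliers or jar is shifted more than 30 mm (distance of any of tape_mid, pliers_mid, nails from where it was at the start of the episode above 0.03 m).
It also fails if it takes over 66 s, if anything falls off the work surface, if the arm or the gripper's body presses on something with over 40 N, if the wrist force passes 120 N, or if a joint passes its speed limit or range.

## Robot

A 7-joint arm with a two-finger parallel gripper is mounted at the origin on the work surface. World frame = base frame: x ahead of the robot, y to its left, z up, the work surface at z = 0. Lengths are in m, angles in rad, forces in N, time in s.
With the tool pointing down it reaches from about 0.4 to 0.85 m from the base axis. Payload 10.4 kg.
Tool frame: the origin (TCP) lies midway between the tips of the shut fingers; the grasp point (between the pads) lies 19 mm behind it; z points along the fingers, y is the line along which they close (so a half turn about z gives the same grasp; the last joint's range is limited). The gripper opens to 85 mm and grips with 20 to 120 N. Pads are 22 mm wide; open, the fingers measure 114 mm over their backs; the gripper's body (76 mm by 85 mm) begins 54 mm behind the grasp point. The pads swing forward as they close: fully open they stand 13 mm farther back than shut.
Start: joints at [1.196, 0.332, -0.065, 1.46, 0.022, 1.35, -0.088], TCP at [0.215, -0.587, 0.231] pointing down, gripper open.
Joint ranges: [-2.6, 2.6], [-0.5, 2.12], [-1.47, 1.34], [0.16, 2.42], [-1.27, 4.41], [0.06, 2.06], [-2.6, 2.6]. Speed limits (rad/s): [2.22, 2.22, 2.79, 2.79, 3.14, 3.14, 3.14].

## Interface

Orientations are given as a 3x3 rotation matrix whose columns are the frame's x, y, z axes.
In Python, from rig import r gives the robot as it stands.
- The arm moves only by the tool arm_command, never from a script. Its argument "plan" is one flat list of numbers, 6 for each row, row after row: the shift along the tool's x, y, z in cm, then the turn, a rotation vector about the tool's x, y, z in degrees. A call has 1 to 20 rows; each row is the pose to reach, as a shift and turn from the pose commanded when the call began, along the tool's axes at that moment; what a row does not reach only later rows make up. A row lasts 1/8 s, in which the tool goes at most 62.5 mm and 10.7 degrees, less where a joint would pass 70% of its speed; a pose out of reach is approached as far as the arm can. A call with a gripper value outside its range is refused whole. "jaw" is the opening, from -1 (shut) to 1 (fully open), so that 0 is half open, set as the call begins (left out, the last holds). The fingers move at their own pace and stop on an object; the grip force is fixed at half the most. Time passes only in rows, so rows that repeat a pose let the fingers close. It gives the time, the measured TCP pose, the force, the opening and the grip force at its end, in the units of the state.
- r.state(): the state, without advancing time (a new reading comes with each control period).
- r.capture(name): name is "scene" or "top"; returns the picture (420x560x3 uint8, red, green, blue); there is no depth.
- r.get_calibration(name): a dict with "camera_matrix" (3x3 intrinsics, pixels), "rvec" (rotation vector, rad) and "tvec" (3), from world to camera coordinates, as OpenCV has them. Camera axes: x right, y down, z forward; pixel columns grow to the right and rows downward; lengths in m; the calibration is good to about 2 mm. A picture is of the moment at which its call begins. get_calibration takes no time and is no camera call.
- r.job_done(): hands the job in; it is judged then, once.
Trained networks look in the newest picture that a camera, given by its name, has taken for a name from the list of things; names that differ only in an ending like _2 or _b are one class to them, and where a whole thing is asked for, a point or a joint stands for the part that bears it (a point fixed in the world has none). Each returns a list of dicts, best first, with "confidence" (0 to 1); they miss things now and then, are a little off and sometimes report something else, mostly with a low value. They report only what shows in the picture. A call takes as long as a camera call.
- r.cut_out(camera, query): "region" (420x560 bool, what is visible of it) and "uv" ([column, row] in pixels, amid what is visible of it).
The state is a dict: "t": time; "joint_pos": joint angles; "joint_vel": joint speeds; "joint_torque": joint torques, N m; "ee_pos": TCP position; "orientation": TCP orientation; "contact_force": force on the tool from outside, world axes, zero at the start; "ft_torque": the same for the moment, N m; "grip_width": opening from 0.0 (shut) to 1.0 (fully open); "grip_force": force on a finger pad.
Only numpy, scipy, OpenCV 4.12 (cv2) and the standard library are available. Lean on these libraries where they do the work, as an engineer would, in place of code of your own. Each camera call takes 0.05 s, during which the arm holds its last target. There are 200 camera calls.

## Working session

There is one attempt and no reset: what is moved stays moved. The work goes in short steps, Python scripts to look and compute and a tool call to move; the robot and the scene stay as the last step left them, time stands still between calls to the robot, and variables do not carry over. Pictures are saved under pics/ and viewed, at most 10 in all, crops included, and the job is handed in when it is done.

Besides the shell and the picture viewer there is one more tool, called after "Emit:" by a JSON object that holds its "method" and its "body". arm_command: Moves the arm, as the interface text tells. Its arguments: {"type":"object","properties":{"plan":{"type":"array"},"jaw":{"type":"number"}},"required":["plan"]}

```bash
ls; mkdir -p pics; python3 - <<'E'
from rig import r
import cv2,numpy as np
for n in ("scene","top"):
    im=r.capture(n); cv2.imwrite(f"pics/{n}0.png",im[:,:,::-1]); c=r.get_calibration(n)
    R=cv2.Rodrigues(np.array(c["rvec"],float))[0]
    print(n,np.round(c["camera_matrix"],1).tolist(),"cam",np.round(-R.T@np.array(c["tvec"]).ravel(),3), "fwd",R[2].round(2))
s=r.state(); print({k:np.round(v,3).tolist() for k,v in s.items()})
E
```

```text
pics
scene [[394.6, 0.0, 275.9], [0.0, 394.6, 206.5], [0.0, 0.0, 1.0]] cam [ 1.138 -0.241  1.19 ] fwd [-0.47  0.19 -0.86]
top [[410.2, 0.0, 272.7], [0.0, 410.2, 205.1], [0.0, 0.0, 1.0]] cam [0.349 0.005 1.42 ] fwd [ 0.13 -0.   -0.99]
{'t': 0.1, 'joint_pos': [1.196, 0.333, -0.065, 1.461, 0.022, 1.35, -0.088], 'joint_vel': [0.0, -0.002, -0.001, -0.002, -0.002, -0.002, 0.001], 'joint_torque': [0.003, -62.675, 0.05, -39.243, 0.016, 0.007, -0.0], 'ee_pos': [0.215, -0.586, 0.231], 'orientation': [[0.939, 0.345, -0.0], [0.345, -0.939, 0.001], [-0.0, -0.001, -1.0]], 'contact_force': [0.535, -0.249, 0.049], 'ft_torque': [0.041, -0.013, 0.026], 'grip_force': 0.0, 'grip_width': 0.996}
```

View pics/top0.png

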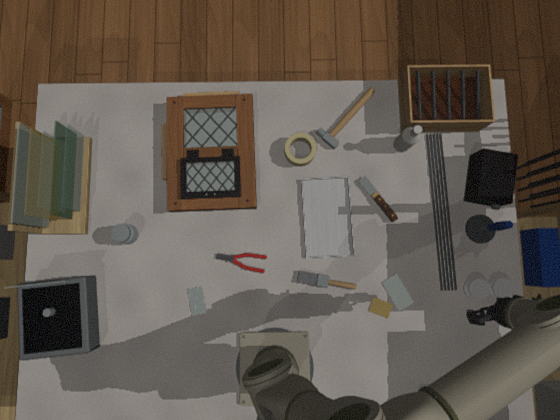

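View pics/scene0.png

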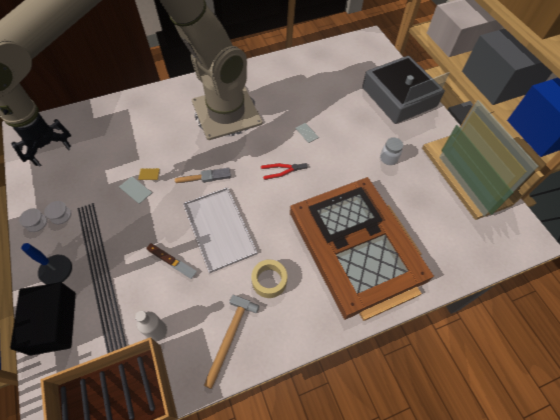

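The top view shows the window at about (212,152) with its vent at the bottom (robot side). The tray is at (327,217), the dark-handled knife at (378,200) with its blade tip up-left, the pliers at (240,262), the tape at (300,148) and the jar at (122,232). A light-handled brush at (323,280) is a distractor.

```bash
cat > h.py <<'E'
import numpy as np,cv2
from rig import r
def cal(n):
    c=r.get_calibration(n); return np.array(c["camera_matrix"],float),cv2.Rodrigues(np.array(c["rvec"],float))[0],np.array(c["tvec"],float).ravel()
def ray(n,uv,z):
    K,R,t=cal(n); uv=np.atleast_2d(uv).astype(float); o=-R.T@t
    d=(R.T@np.linalg.inv(K)@np.c_[uv,np.ones(len(uv))].T).T
    return o+d*((z-o[2])/d[:,2])[:,None]
def proj(n,P):
    K,R,t=cal(n); return cv2.projectPoints(np.atleast_2d(P).astype(float),R,t,K,None)[0][:,0]
def rect(n,m,z):
    """rectangle fitted to the mask in the plane z: centre, half axes, size"""
    v,u=np.nonzero(m); P=ray(n,np.c_[u,v],z)[:,:2]
    (c,s,a)=cv2.minAreaRect((P*1000).astype(np.float32)); return np.round(c,1),np.round(s,1),round(a,1)
E
python3 - <<'E'
from h import *
for n in ("top","scene"):
    im=r.capture(n); 
    for q,z in (("window",.055),("knife_grip",.012),("tray_in",.014),("vent_edge",.069),("tape_mid",.048),("pliers_mid",.01),("nails",.085)):
        for d in r.cut_out(n,q)[:2]:
            print(n,q,round(d["confidence"],2),np.round(d["uv"]),d["region"].sum(),*rect(n,d["region"],z))
im=r.capture("top"); a=cv2.resize(im[80:230,150:410],None,fx=3,fy=3,interpolation=cv2.INTER_CUBIC); cv2.imwrite("pics/top1.png",a[:,:,::-1])
E
```

```text
top window 0.68 [380. 198.] 452 [ 549.3 -353.3] [182.1  31.5] 36.6
top window 0.65 [208. 150.] 10646 [726.  222.3] [423.5 318.4] 1.7
top knife_grip 0.91 [376. 196.] 405 [ 557.9 -363.2] [178.3  30.1] 36.4
top tray_in 0.67 [325. 217.] 3795 [ 496.6 -184.5] [276.2 168.8] 1.6
top tray_in 0.45 [212. 177.] 2397 [639.2 220.3] [146. 208.] 1.7
top vent_edge 0.82 [213. 182.] 2488 [628.8 211.2] [145.5 201.4] 0.6
top tape_mid 0.18 [125. 234.] 479 [442.5 498.1] [90.9 66.8] 89.4
top pliers_mid 0.96 [242. 258.] 294 [348.5 113.5] [163.1  56.7] 81.3
top pliers_mid 0.65 [377. 198.] 485 [ 556.9 -364.2] [185.4  34.5] 36.6
top nails 0.73 [126. 234.] 463 [440.  488.1] [88.5 65. ] 89.4
scene window 0.64 [360. 249.] 12172 [742.1 210.1] [436.1 323.3] 0.9
scene knife_grip 0.98 [172. 262.] 493 [ 554.4 -366.7] [191.2  30.8] 36.9
scene tray_in 0.69 [218. 230.] 3635 [ 500.2 -187.2] [281.7 167.7] 2.2
scene vent_edge 0.88 [345. 216.] 2335 [632.2 209.8] [144.2 204.3] 1.7
scene pliers_mid 0.79 [283. 167.] 290 [354.6 111.2] [161.9  60.3] 78.6
scene nails 0.87 [387. 154.] 446 [470. 474.] [ 65.5 126.1] 40.4
```

View pics/top1.png

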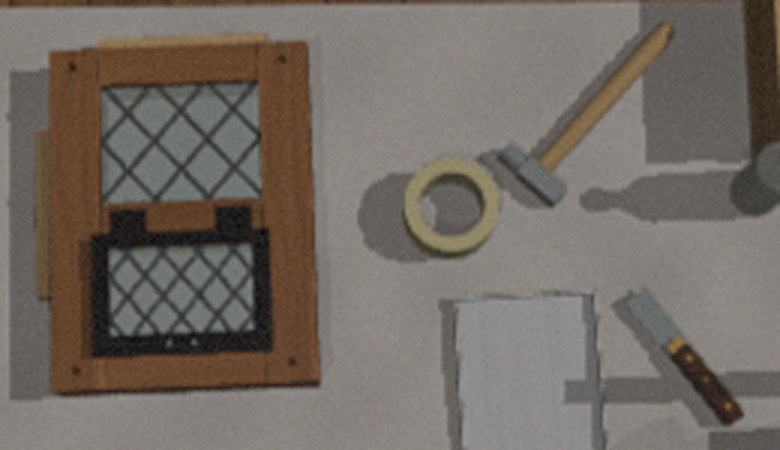

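```bash
python3 - <<'E'
from h import *
f=lambda L:np.array(L)/3+[150,80]
np.set_printoptions(precision=4,suppress=True)
print("win corners TL TR BR BL",ray("top",f([(50,52),(303,43),(320,383),(55,392)]),.055)[:,:2])
print("sash near edge L R",ray("top",f([(91,356),(272,350)]),.069)[:,:2])
k=ray("top",f([(632,297),(737,417)]),.012)[:,:2];print("knife",k,np.linalg.norm(k[0]-k[1]),np.degrees(np.arctan2(*(k[0]-k[1])[::-1])))
print("tray TL,TR",ray("top",f([(440,300),(593,290)]),.014)[:,:2])
im=r.capture("scene")
a=cv2.resize(im[170:320,280:440],None,fx=4,fy=4,interpolation=cv2.INTER_CUBIC); 
# hypotheses: window origin/yaw projected in the scene view
def draw(o,yaw,col):
    c,s=np.cos(yaw),np.sin(yaw)
    W=lambda x,y,z:[o[0]+c*x-s*y,o[1]+s*x+c*y,z]
    for q in ([W(-.115,-.15,.055),W(-.115,.15,.055),W(.285,.15,.055),W(.285,-.15,.055)],[W(-.08,-.1,.069),W(-.08,.1,.069),W(.06,.1,.069),W(.06,-.1,.069)]):
        cv2.polylines(a,[((proj("scene",q)-[280,170])*4).astype(int)],True,col,1)
draw((.636,.212),np.radians(1.7),(0,255,0))
cv2.imwrite("pics/sc1.png",a[:,:,::-1])
for n in("top","scene"):
    r.capture(n)
    m=r.cut_out(n,"knife_grip")[0]["region"]; v,u=np.nonzero(m); P=ray(n,np.c_[u,v],.012)[:,:2]; c=P.mean(0); w=np.linalg.eigh(np.cov((P-c).T))[1][:,1]; w*=np.sign(w[0]); t=(P-c)@w
    print(n,c,np.degrees(np.arctan2(w[1],w[0])),"butt",c+w*t.min(),"tip",c+w*t.max())
E
```

```text
win corners TL TR BR BL [[0.9163 0.3666]
 [0.9242 0.0729]
 [0.5256 0.0553]
 [0.5186 0.3515]]
sash near edge L R [[0.5567 0.3089]
 [0.5613 0.1079]]
knife [[ 0.6283 -0.3072]
 [ 0.4866 -0.4225]] 0.18265701986248248 39.11194385406196
tray TL,TR [[ 0.6267 -0.0833]
 [ 0.6367 -0.2617]]
top [ 0.5571 -0.3634] 36.40323280353673 butt [ 0.4822 -0.4187] tip [ 0.6306 -0.3093]
scene [ 0.5593 -0.3617] 36.62224770749189 butt [ 0.4789 -0.4215] tip [ 0.6321 -0.3076]
```

View pics/sc1.png

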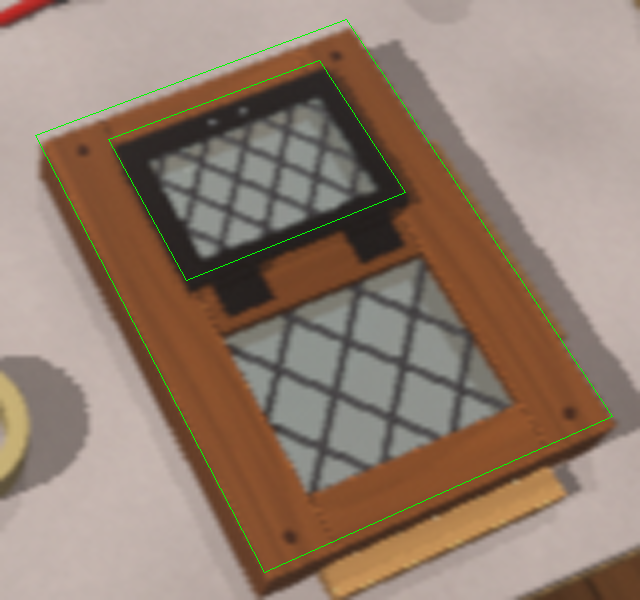

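The overlay sits about 2 px (6 mm) too near the robot, so the window origin is about (0.639, 0.213) with yaw about 1.9°. The two cameras agree on the knife: its centre is near (0.556, -0.364) with yaw 36.5°. I'll move over it now and grasp it just behind the blade root.

Emit:
{"method": "arm_command", "body": {"plan": [10,-2.5,0,0,0,-8,20,-4.5,0,0,0,-16.3,30,-7,0,0,0,-16.3,39.3,-8.9,2,0,0,-16.3,39.3,-8.9,8,0,0,-16.3,39.3,-8.9,13,0,0,-16.3,39.3,-8.9,15,0,0,-16.3,39.3,-8.9,15,0,0,-16.3,39.3,-8.9,15,0,0,-16.3], "jaw": 0.2}}

```text
t: 2.33
ee_pos: [0.5533, -0.3671, 0.0803]
orientation: [[0.804, 0.595, -0.002], [0.595, -0.804, 0.001], [-0.001, -0.002, -1.0]]
contact_force: [0.4, -1.1, 1.4]
grip_width: 0.599
grip_force: 0.0
```

```bash
python3 - <<'E'
from h import *
s=r.state(); print(s['t'],np.round(s['ee_pos'],4),np.round(s['orientation'],3).tolist(),s['contact_force'],s['grip_width'],np.round(s['joint_pos'],2))
a=r.capture("scene"); b=r.capture("top")
A=cv2.resize(a[200:320,100:260],None,fx=2.5,fy=2.5,interpolation=cv2.INTER_CUBIC);B=cv2.resize(b[140:260,320:480],None,fx=2.5,fy=2.5,interpolation=cv2.INTER_CUBIC)
cv2.imwrite("pics/k1.png",np.hstack([A,B])[:,:,::-1])
E
```

```text
2.325 [ 0.5533 -0.3671  0.0803] [[0.804, 0.595, -0.002], [0.595, -0.804, 0.001], [-0.001, -0.002, -1.0]] [ 0.38830678 -1.12187124  1.44398342] 0.5988147146824494 [ 0.71  0.55 -0.27  1.5   0.15  1.12 -0.52]
```

View pics/k1.png

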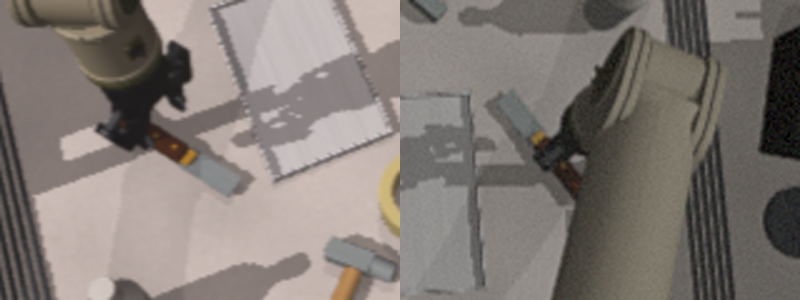

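The gripper straddles the handle just behind the ferrule in both views. I'll go down and then close.

Emit:
{"method": "arm_command", "body": {"plan": [0,0,4,0,0,0,0,0,6.5,0,0,0,0,0,7.4,0,0,0,0,0,7.4,0,0,0]}}

```text
t: 2.92
ee_pos: [0.5536, -0.3692, 0.0088]
orientation: [[0.805, 0.593, 0.001], [0.593, -0.805, -0.001], [0.0, 0.002, -1.0]]
contact_force: [-0.3, 0.5, 0.4]
grip_width: 0.6
grip_force: 0.0
```

Emit:
{"method": "arm_command", "body": {"plan": [0,0,0,0,0,0,0,0,0,0,0,0,0,0,0,0,0,0,0,0,0,0,0,0,0,0,0,0,0,0,0,0,0,0,0,0], "jaw": -1}}

```text
t: 3.68
ee_pos: [0.5546, -0.3685, 0.0092]
orientation: [[0.804, 0.594, 0.002], [0.594, -0.804, -0.002], [0.001, 0.003, -1.0]]
contact_force: [-1.0, 0.7, 7.4]
grip_width: 0.265
grip_force: 59.8
```

Emit:
{"method": "arm_command", "body": {"plan": [0,0,-2,0,0,0,0,0,-6,0,0,0,0,0,-12,0,0,0,0,0,-12,0,0,0,0,0,-12,0,0,0]}}

```text
t: 4.3
ee_pos: [0.5535, -0.3677, 0.1279]
orientation: [[0.804, 0.594, 0.0], [0.594, -0.804, -0.0], [0.0, 0.0, -1.0]]
contact_force: [-0.7, 0.2, -2.4]
grip_width: 0.263
grip_force: 59.1
```

```bash
python3 - <<'E'
from h import *
s=r.state(); print(s['t'],np.round(s['ee_pos'],4),np.round(s['orientation'],3).tolist(),s['contact_force'],s['grip_width'],s['grip_force'],np.round(s['joint_pos'],2))
p=np.array(s['ee_pos']);R=np.array(s['orientation']); ax=R[:,0]
a=r.capture("scene"); 
for n in("scene","top"):
    if n=="top": r.capture(n)
    for d in r.cut_out(n,"knife_grip")[:1]:
        z=p[2]+.003; v,u=np.nonzero(d["region"]); P=ray(n,np.c_[u,v],z)-p; t=P@ax; w=P@R[:,1]
        print(n,d["confidence"],"along",t.min().round(4),t.max().round(4),"lat at tip",w[t>t.max()-.02].mean().round(4),"lat mid", w[(t>.03)&(t<.06)].mean().round(4))
A=cv2.resize(a[130:330,100:300],None,fx=3,fy=3,interpolation=cv2.INTER_CUBIC)
cv2.imwrite("pics/k2.png",A[:,:,::-1])
E
```

```text
4.3 [ 0.5535 -0.3677  0.1279] [[0.804, 0.594, 0.0], [0.594, -0.804, -0.0], [0.0, 0.0, -1.0]] [-0.73166977  0.18443289 -2.37441129] 0.26321063695319813 59.12956953048706 [ 0.72  0.5  -0.28  1.46  0.14  1.2  -0.51]
scene 0.89 along -0.0198 0.0951 lat at tip -0.0043 lat mid -0.0039
top 0.67 along -0.0484 0.0964 lat at tip -0.005 lat mid -0.0045
```

View pics/k2.png

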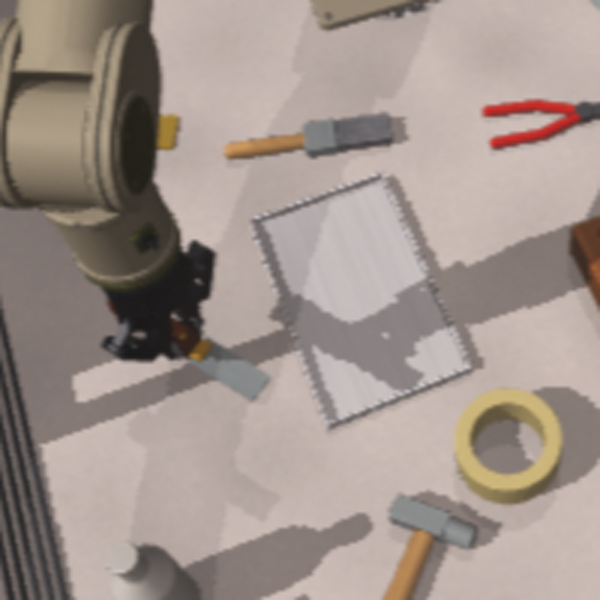

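The knife is held level and in line with the tool, with its tip 95 mm ahead of the TCP. I'll carry it to just outside the sill.

Emit:
{"method": "arm_command", "body": {"plan": [1,-2,0,0,0,2,3,-7,0,0,0,6,5,-12,0,0,0,10,7,-17,0,0,0,14,9.5,-22,0,0,0,18,12,-27.5,0,0,0,22,14,-32.5,0,0,0,26,16.5,-38,0,0,0,30,19,-44,0,0,0,33,21,-49,1,0,0,34.6,22.7,-53,3,0,0,34.6,23.3,-54.1,4,0,0,34.6,23.3,-54.1,4,0,0,34.6,23.3,-54.1,4,0,0,34.6]}}

```text
t: 6.25
ee_pos: [0.4199, 0.2049, 0.0874]
orientation: [[1.0, 0.031, -0.0], [0.031, -1.0, -0.0], [-0.0, 0.0, -1.0]]
contact_force: [0.6, -0.3, -1.4]
grip_width: 0.265
grip_force: 59.2
```

```bash
python3 - <<'E'
from h import *
s=r.state(); print(s['t'],np.round(s['ee_pos'],4),np.round(s['orientation'],3).tolist(),s['contact_force'],s['grip_width'],s['grip_force'],np.round(s['joint_pos'],2))
p=np.array(s['ee_pos']);R=np.array(s['orientation']); ax=R[:,0]
a=r.capture("scene"); b=r.capture("top")
f=lambda im,u,v:cv2.resize(im[v:v+110,u:u+130],None,fx=3,fy=3,interpolation=cv2.INTER_CUBIC)
A=np.hstack([f(a,250,130),f(b,150,130)])
cv2.imwrite("pics/k3.png",A[:,:,::-1])
for n in("scene","top"):
    for d in r.cut_out(n,"knife_grip")[:1]:
        z=p[2]+.003; v,u=np.nonzero(d["region"]); P=ray(n,np.c_[u,v],z)-p; t=P@ax; w=P@R[:,1]
        print(n,d["confidence"],d["uv"],"along",t.min().round(4),t.max().round(4),"lat at tip",w[t>t.max()-.02].mean().round(4))
E
```

```text
6.25 [0.4199 0.2049 0.0874] [[1.0, 0.031, -0.0], [0.031, -1.0, -0.0], [-0.0, 0.0, -1.0]] [ 0.58437411 -0.2596095  -1.36885462] 0.2654945457590428 59.235525727272034 [ 0.05  0.18 -0.64  2.    0.13  1.   -2.19]
scene 0.75 [321.4, 170.5] along -0.0924 0.0953 lat at tip -0.0024
top 0.58 [209.3, 215.2] along 0.039 0.0947 lat at tip -0.0019
```

View pics/k3.png

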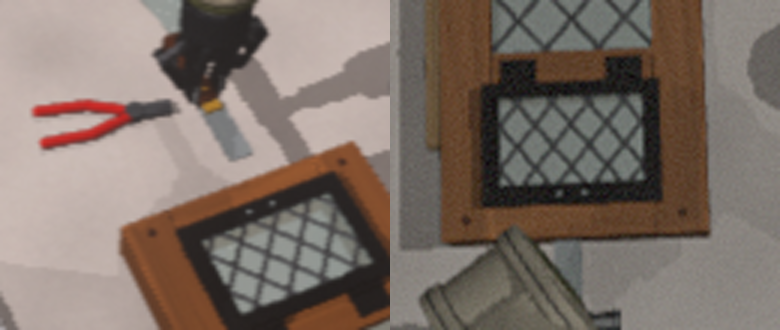

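The knife points square at the vent, with its tip about 10 mm short of the sill's outer edge at mid-vent. I'll lower it to gap height.

Emit:
{"method": "arm_command", "body": {"plan": [-0.8,-0.3,0.5,0,0,0,-0.8,-0.3,2.0,0,0,0,-0.8,-0.3,3.0,0,0,0,-0.8,-0.3,3.2,0,0,0,-0.8,-0.3,3.2,0,0,0,-0.8,-0.3,3.2,0,0,0]}}

```text
t: 7.2
ee_pos: [0.4117, 0.2087, 0.0556]
orientation: [[0.999, 0.032, 0.0], [0.032, -0.999, 0.0], [0.0, -0.0, -1.0]]
contact_force: [0.6, -0.0, -1.6]
grip_width: 0.262
grip_force: 59.3
```

```bash
python3 - <<'E'
from h import *
s=r.state(); print(s['t'],np.round(s['ee_pos'],4),np.round(s['orientation'],4).tolist(),s['contact_force'],np.round(s['joint_pos'],2))
E
```

```text
7.2 [0.4117 0.2087 0.0556] [[0.9995, 0.0324, 0.0005], [0.0324, -0.9995, 0.0001], [0.0005, -0.0001, -1.0]] [ 0.559121   -0.0269519  -1.62958753] [ 0.03  0.22 -0.64  2.04  0.17  0.93 -2.24]
```

Emit:
{"method": "arm_command", "body": {"plan": [1,0,0,0,0,0,2,0,0,0,0,0,3,0,0,0,0,0,3,0,0,0,0,0]}}

```text
t: 7.7
ee_pos: [0.4423, 0.2096, 0.0552]
orientation: [[0.999, 0.032, -0.0], [0.032, -0.999, 0.0], [0.0, -0.0, -1.0]]
contact_force: [-0.3, 0.5, -1.8]
grip_width: 0.259
grip_force: 59.3
```

Emit:
{"method": "arm_command", "body": {"plan": [0.6,0,0,0,0,0,1.2,0,0,0,0,0,1.6,0,0,0,0,0,2,0,0,0,0,0,2,0,0,0,0,0]}}

```text
t: 8.32
ee_pos: [0.4617, 0.2102, 0.0553]
orientation: [[0.999, 0.032, 0.0], [0.032, -0.999, 0.0], [0.0, -0.0, -1.0]]
contact_force: [-0.3, 0.1, -1.7]
grip_width: 0.265
grip_force: 59.3
```

Emit:
{"method": "arm_command", "body": {"plan": [0.4,0,0,0,0,0,0.8,0,0,0,0,0,1.2,0,0,0,0,0,1.6,0,0,0,0,0,2,0,0,0,0,0,2,0,0,0,0,0]}}

```text
t: 9.07
ee_pos: [0.4817, 0.2108, 0.0553]
orientation: [[0.999, 0.032, 0.0], [0.032, -0.999, 0.0], [0.0, -0.0, -1.0]]
contact_force: [-0.1, -0.4, -0.8]
grip_width: 0.261
grip_force: 59.3
```

```bash
python3 - <<'E'
from h import *
s=r.state(); print(s['t'],np.round(s['ee_pos'],4),s['contact_force'],s['ft_torque'])
a=r.capture("scene")
A=cv2.resize(a[140:240,270:400],None,fx=5,fy=5,interpolation=cv2.INTER_CUBIC)
cv2.imwrite("pics/k4.png",A[:,:,::-1])
E
```

```text
9.075 [0.4817 0.2108 0.0553] [-0.105243   -0.38466821 -0.82404271] [ 0.01074402 -0.01475104  0.02345892]
```

View pics/k4.png

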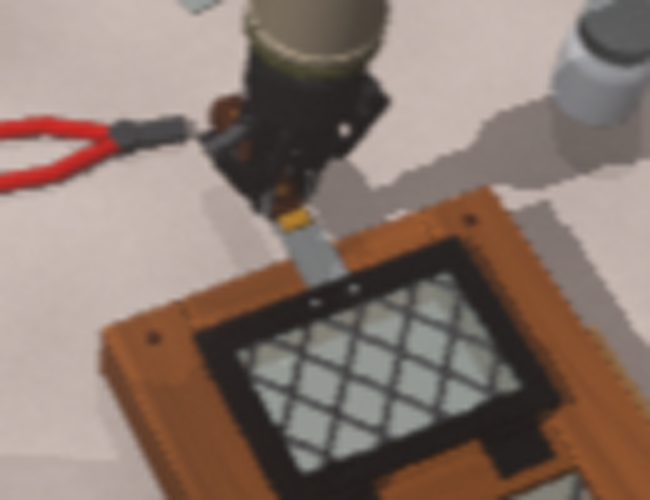

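The blade lies under the free-edge rail with about 20 mm inserted. I'll lift slowly along the vent's arc.

Emit:
{"method": "arm_command", "body": {"plan": [0,0,-0.3,0,0,0,0,0,-0.7,0,0,0,0.1,0,-1.2,0,0,0,0.1,0,-1.7,0,0,0,0.2,0,-2.2,0,0,0,0.3,0,-2.7,0,0,0,0.3,0,-2.7,0,0,0]}}

```text
t: 10.0
ee_pos: [0.4847, 0.211, 0.0827]
orientation: [[0.999, 0.032, 0.001], [0.032, -0.999, 0.0], [0.001, -0.0, -1.0]]
contact_force: [-1.6, 0.6, -4.9]
grip_width: 0.263
grip_force: 59.2
```

```bash
python3 - <<'E'
from h import *
s=r.state(); print(s['t'],np.round(s['ee_pos'],4),s['contact_force'],s['ft_torque'],np.round(s['joint_pos'],2))
a=r.capture("scene")
A=cv2.resize(a[140:240,270:400],None,fx=5,fy=5,interpolation=cv2.INTER_CUBIC)
cv2.imwrite("pics/k5.png",A[:,:,::-1])
E
```

```text
10.0 [0.4847 0.211  0.0827] [-1.60548061  0.58431972 -4.8963775 ] [0.00862767 0.6612169  0.01535138] [ 0.03  0.32 -0.6   1.86  0.21  1.03 -2.2 ]
```

View pics/k5.png

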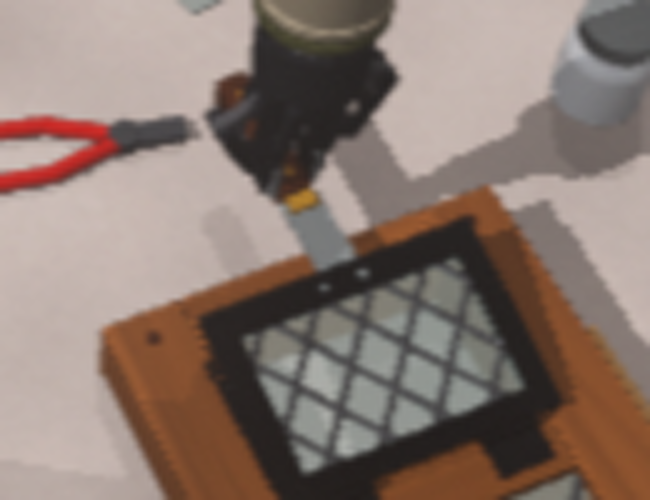

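The vent is open by about 0.2 rad and rests on the blade (4.9 N down on the tool). I'll follow the arc further.

Emit:
{"method": "arm_command", "body": {"plan": [0.3,0,-1.1,0,0,0,0.7,0,-2.2,0,0,0,1.2,0,-3.3,0,0,0,1.9,0,-4.3,0,0,0,2.6,0,-5.3,0,0,0,3.4,0,-6.2,0,0,0,4.3,0,-7.0,0,0,0,4.3,0,-7.0,0,0,0]}}

```text
t: 11.05
ee_pos: [0.529, 0.2125, 0.1531]
orientation: [[0.999, 0.032, 0.002], [0.032, -0.999, 0.001], [0.002, -0.001, -1.0]]
contact_force: [0.0, 0.2, -1.4]
grip_width: 0.258
grip_force: 59.6
```

```bash
python3 - <<'E'
from h import *
s=r.state(); print(s['t'],np.round(s['ee_pos'],4),s['contact_force'],s['ft_torque'],np.round(s['joint_pos'],2))
a=r.capture("scene")
A=cv2.resize(a[120:240,270:400],None,fx=5,fy=5,interpolation=cv2.INTER_CUBIC)
cv2.imwrite("pics/k6.png",A[:,:,::-1])
E
```

```text
11.05 [0.529  0.2125 0.1531] [ 0.00901885  0.15743749 -1.35377074] [-0.0135373  -0.01315825  0.05026811] [ 0.04  0.33 -0.59  1.69  0.19  1.19 -2.15]
```

View pics/k6.png

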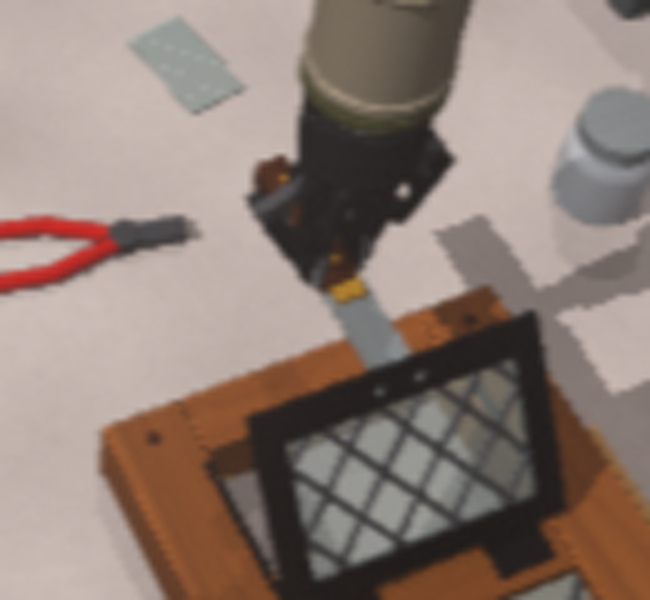

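The vent stands at about 0.9 rad with the tip of the blade on its underside. I'll push it on past upright.

Emit:
{"method": "arm_command", "body": {"plan": [0.5,0,-0.4,0,0,0,1.0,0,-0.7,0,0,0,2.0,0,-1.3,0,0,0,3.2,0,-1.8,0,0,0,4.3,0,-2.2,0,0,0,5.5,0,-2.5,0,0,0,6.7,0,-2.6,0,0,0,7.9,0,-2.6,0,0,0,8.5,0,-2.6,0,0,0,9.1,0,-2.5,0,0,0,9.1,0,-2.5,0,0,0,9.1,0,-2.5,0,0,0]}}

```text
t: 12.6
ee_pos: [0.6184, 0.2152, 0.1773]
orientation: [[0.999, 0.032, 0.0], [0.032, -0.999, -0.0], [0.0, 0.0, -1.0]]
contact_force: [-0.0, 0.2, -1.4]
grip_width: 0.259
grip_force: 59.6
```

```bash
cat >v.py <<'E'
from h import *
from scipy.optimize import minimize_scalar
s=r.state(); print(s['t'],np.round(s['ee_pos'],4),np.round(s['contact_force'],1),np.round(s['joint_pos'],2),s['grip_force'])
o=np.array([.640,.2125]);yw=np.radians(1.8);c,si=np.cos(yw),np.sin(yw)
W=lambda x,y,z:[o[0]+c*x-si*y,o[1]+si*x+c*y,z]
def quad(th): # full box outline of the sash
    P=[]
    for y in(-.1,.1):
        for q in(0,.14):
            for h in(0,.008): P.append(W(.06-q*np.cos(th)+h*np.sin(th),y,.061+q*np.sin(th)+h*np.cos(th)))
    return P
for n in("scene","top"):
    im=r.capture(n)
    for d in r.cut_out(n,"vent_edge")[:1]:
        m=d["region"]; best=[]
        for th in np.arange(0,1.9,.05):
            k=np.zeros(m.shape,np.uint8); cv2.fillConvexPoly(k,cv2.convexHull(proj(n,quad(th)).round().astype(np.int32)),1)
            best.append(((k>0)&m).sum()/((k>0)|m).sum())
        i=np.argsort(best)[::-1][:3]; print(n,d["confidence"],d["uv"],m.sum(),"theta",[(round(.05*j,2),round(best[j],2)) for j in i])
E
python3 v.py
```

```text
12.6 [0.6184 0.2152 0.1773] [-0.   0.2 -1.4] [-0.01  0.49 -0.55  1.42  0.26  1.3  -2.11] 59.64008331298828
scene 0.96 [359.1, 221.3] 907 theta [(np.float64(1.7), np.float64(0.9)), (np.float64(1.75), np.float64(0.81)), (np.float64(1.65), np.float64(0.77))]
top 0.63 [223.3, 147.9] 567 theta [(np.float64(1.65), np.float64(0.45)), (np.float64(1.7), np.float64(0.43)), (np.float64(1.6), np.float64(0.42))]
```

The vent is at about 1.7 rad, read from both the scene outline and the tip position. I'll back straight off and carry the knife over the tray.

Emit:
{"method": "arm_command", "body": {"plan": [-1,0,0,0,0,0,-4,0,0,0,0,0,-8,0,0,0,0,0,-12,1,0,0,0,0,-13.6,5,0,0,0,0,-13.6,10,0,0,0,0,-13.6,15,0,0,0,0,-13.6,20,0,0,0,0,-13.6,25,0,0,0,0,-13.6,30,2,0,0,0,-13.6,34,4,0,0,0,-13.6,37.5,7,0,0,0,-13.6,39.2,10,0,0,0,-13.6,39.7,11.5,0,0,0,-13.6,39.7,11.5,0,0,0,-13.6,39.7,11.5,0,0,0]}}

```text
t: 14.8
ee_pos: [0.4962, -0.185, 0.0636]
orientation: [[0.999, 0.034, 0.002], [0.034, -0.999, -0.0], [0.002, 0.0, -1.0]]
contact_force: [-0.0, -0.4, -1.3]
grip_width: 0.264
grip_force: 59.6
```

```bash
python3 v.py; python3 - <<'E'
from h import *
s=r.state();p=np.array(s['ee_pos']);R=np.array(s['orientation']);ax=R[:,0];print(p,R.round(3).tolist())
for n in("scene","top"):
    for d in r.cut_out(n,"knife_grip")[:1]:
        z=p[2]+.003; v,u=np.nonzero(d["region"]); P=ray(n,np.c_[u,v],z)-p; t=P@ax; w=P@R[:,1]
        print(n,d["confidence"],d["uv"],"along",t.min().round(4),t.max().round(4),"lat at tip",w[t>t.max()-.02].mean().round(4))
    for d in r.cut_out(n,"tray_in")[:1]: print(n,d["confidence"],*rect(n,d["region"],.014))
E
```

```text
14.8 [ 0.4962 -0.185   0.0636] [-0.  -0.4 -1.3] [ 0.55  0.31 -0.31  1.88  0.11  0.97 -1.36] 59.63911592960358
scene 0.77 [360.2, 222.2] 954 theta [(np.float64(1.7), np.float64(0.89)), (np.float64(1.75), np.float64(0.79)), (np.float64(1.65), np.float64(0.76))]
top 0.76 [208.2, 150.9] 1243 theta [(np.float64(1.7), np.float64(0.94)), (np.float64(1.65), np.float64(0.9)), (np.float64(1.75), np.float64(0.85))]
[ 0.49593164 -0.18556335  0.06322897] [[0.999, 0.033, 0.001], [0.033, -0.999, -0.001], [0.001, 0.001, -1.0]]
scene 0.6 [222.3, 230.8] along -0.0316 0.0964 lat at tip -0.0045
scene 0.95 [ 502.4 -184.3] [283.2 171.4] 1.2
top 0.61 [324.0, 189.2] along 0.0723 0.0893 lat at tip -0.0113
top 0.56 [ 495.7 -180.9] [278.5 168.5] 1.1
```

The vent stays at 1.70 rad in both views and the knife is centred over the tray. I'll lower it slowly.

Emit:
{"method": "arm_command", "body": {"plan": [0,0,1.5,0,0,0,0,0,3,0,0,0,0,0,4,0,0,0,0,0,4.4,0,0,0,0,0,4.7,0,0,0,0,0,4.7,0,0,0,0,0,4.7,0,0,0]}}

```text
t: 16.08
ee_pos: [0.4956, -0.186, 0.0156]
orientation: [[0.999, 0.032, 0.001], [0.032, -0.999, -0.0], [0.001, 0.0, -1.0]]
contact_force: [-0.1, 0.5, -1.3]
grip_width: 0.263
grip_force: 59.6
```

Emit:
{"method": "arm_command", "body": {"plan": [0,0,0.1,0,0,0,0,0,0.2,0,0,0,0,0,0.3,0,0,0,0,0,0.3,0,0,0,0,0,0.3,0,0,0]}}

```text
t: 16.7
ee_pos: [0.4953, -0.1859, 0.0123]
orientation: [[0.999, 0.032, -0.0], [0.032, -0.999, -0.0], [-0.0, 0.0, -1.0]]
contact_force: [-0.2, -0.5, -1.0]
grip_width: 0.264
grip_force: 59.6
```

Emit:
{"method": "arm_command", "body": {"plan": [0,0,0.1,0,0,0,0,0,0.2,0,0,0,0,0,0.2,0,0,0,0,0,0.2,0,0,0]}}

```text
t: 17.2
ee_pos: [0.4954, -0.186, 0.0121]
orientation: [[0.999, 0.032, -0.0], [0.032, -0.999, -0.001], [-0.0, 0.001, -1.0]]
contact_force: [-9.3, 4.1, 23.7]
grip_width: 0.265
grip_force: 62.8
```

The knife is on the tray floor. I'll ease the pressure off and then open part-way.

Emit:
{"method": "arm_command", "body": {"plan": [0,0,-0.15,0,0,0,0,0,-0.15,0,0,0]}}

```text
t: 17.45
ee_pos: [0.4956, -0.186, 0.0122]
orientation: [[0.999, 0.032, 0.001], [0.032, -0.999, -0.0], [0.001, 0.0, -1.0]]
contact_force: [-1.4, 0.7, 5.0]
grip_width: 0.264
grip_force: 60.6
```

Emit:
{"method": "arm_command", "body": {"plan": [0,0,0,0,0,0,0,0,0,0,0,0,0,0,0,0,0,0,0,0,0,0,0,0,0,0,0,0,0,0], "jaw": 0.1}}

```text
t: 18.08
ee_pos: [0.4953, -0.186, 0.0118]
orientation: [[0.999, 0.032, 0.0], [0.032, -0.999, -0.0], [0.0, 0.0, -1.0]]
contact_force: [0.0, 0.4, 0.3]
grip_width: 0.552
grip_force: 0.0
```

Emit:
{"method": "arm_command", "body": {"plan": [0,0,-0.5,0,0,0,0,0,-2,0,0,0,0,0,-5,0,0,0,0,0,-10,0,0,0,-4,0,-16,0,0,0,-10,0,-20,0,0,0,-10,0,-20,0,0,0,-10,0,-20,0,0,0]}}

```text
t: 19.08
ee_pos: [0.3953, -0.1896, 0.2139]
orientation: [[1.0, 0.031, 0.003], [0.031, -1.0, -0.002], [0.003, 0.002, -1.0]]
contact_force: [-0.1, 0.2, -0.2]
grip_width: 0.552
grip_force: 0.0
```

```bash
python3 v.py; python3 - <<'E'
from h import *
for n in("scene","top"):
    for d in r.cut_out(n,"knife_grip")[:1]:
        print(n,d["confidence"],d["uv"],d["region"].sum(),*rect(n,d["region"],.015))
    for d in r.cut_out(n,"tray_in")[:1]: print(n,*rect(n,d["region"],.014))
E
```

```text
19.075 [ 0.3953 -0.1896  0.2139] [-0.1  0.2 -0.2] [ 0.65 -0.06 -0.3   1.94 -0.02  1.26 -1.18] 0.0
scene 0.96 [360.6, 224.3] 778 theta [(np.float64(1.75), np.float64(0.82)), (np.float64(1.7), np.float64(0.8)), (np.float64(1.65), np.float64(0.68))]
top 0.59 [206.3, 151.0] 1205 theta [(np.float64(1.65), np.float64(0.92)), (np.float64(1.7), np.float64(0.91)), (np.float64(1.75), np.float64(0.83))]
scene 0.65 [220.6, 228.8] 376 [ 497.8 -184.2] [184.9  28.7] 1.9
scene [ 500.5 -186.7] [281.3 168.9] 1.8
top 0.61 [323.6, 212.0] 455 [ 501.8 -183. ] [176.8  32.4] 0.8
top [ 496.2 -185.1] [275.1 166.7] 2.4
```

The knife lies flat at the centre of the tray, the vent stands at about 1.7 rad, and the robot is clear. I'm handing it in.

```bash
python3 -c "
from rig import r
print(r.job_done())"
```

```text
the job is handed in; nothing more can be done
None
```

I handed the job in at about 19 s of the 66 s limit: the knife levered the vent open to about 1.7 rad (past upright), and the knife lies flat in the middle of the tray; `job_done()` returned no verdict, and the tape roll, pliers and jar were never approached, though I did not re-measure them.

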